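# Move the wet-varnished plaque to the drying stand on a filling knife

## Robot

A 6-joint arm with a two-finger parallel gripper is mounted at the origin on the work surface. World frame = base frame: x ahead of the robot, y to its left, z up, the work surface at z = 0. Lengths are in mm, angles in rad, forces in N, time in s.
With the tool pointing down it reaches from about 350 to 775 mm from the base axis. Payload 7.3 kg.
Tool frame: the origin (TCP) lies between the finger pads; the fingertips stand 25 mm ahead of it and the grasp point (between the pads) lies 6 mm ahead of it; z points along the fingers, y is the line along which they close (so a half turn about z gives the same grasp; the last joint's range is limited). The gripper opens to 92 mm and grips with 3 to 60 N. Pads are 19 mm wide; open, the fingers measure 130 mm over their backs; the gripper's body (75 mm by 190 mm) begins 47 mm behind the grasp point.
Start: joints at [0.972, 0.342, 1.524, -0, 1.275, -0.146], TCP at [229.667, 472.118, 251.741] pointing down, gripper open.
Joint ranges: [-2.53, 2.53], [-0.77, 2.02], [0.04, 2.7], [-1, 4.14], [0.28, 2.66], [-3.11, 3.11]. Speed limits (rad/s): [2.57, 2.57, 3.14, 3.14, 3.14, 3.14].

## Interface

Orientations are given as [roll, pitch, yaw] about the fixed x, y, z axes, in that order (R = Rz(yaw) Ry(pitch) Rx(roll)).
In Python, from plant import bot gives the robot as it stands.
- The arm moves only by the tool play_rows, never from a script. Its argument "commands" is a list of rows, each an object of numbers: "x", "y", "z": the shift along the tool's x, y, z in m; "twist": the turn about the tool's z in degrees. In form: [{"x": .., "y": .., "z": .., "twist": ..}, ...]. A call has exactly 8 rows; each row is the pose to reach, as a shift and turn from the pose commanded when the call began, along the tool's axes at that moment; what a row does not reach only later rows make up. A row lasts 1/10 s, in which the tool goes at most 50 mm and 8.59 degrees, less where a joint would pass 70% of its speed; a pose out of reach is approached as far as the arm can. A call with a gripper value outside its range is refused whole. "jaw" is the closure, from 0 (fully open) to 1 (shut), set as the call begins (left out, the last holds). The fingers move at their own pace and stop on an object; the grip force is fixed at half the most. Time passes only in rows, so rows that repeat a pose let the fingers close, or fill a call up. It gives the time, the measured TCP pose, the force, the opening and the grip force at its end, in the units of the state.
- bot.get_obs(): the state, without advancing time (a new reading comes with each control period).
- bot.capture(name): name is "scene" or "top" or "wrist"; returns a dict with "pixels" (400x640x3 uint8, red, green, blue), "fx", "fy", "cx", "cy" (pixels), "k1" (the pictures are not rectified: a ray, as slopes to the right and down, at radius r is drawn at 1 + k1 r^2 times it, then the intrinsics apply), "eye" and "rotation" of the camera in the world. Camera axes: x right, y down, z forward; pixel columns grow to the right and rows downward; lengths in mm; the calibration is good to about 2 mm. A picture is of the moment at which its call begins. There is no depth.
- bot.close_job(): hands the job in; it is judged then, once.
The state is a dict: "time": time; "joint_positions": joint angles; "dq": joint speeds; "tau": joint torques, N m; "tool_pos": TCP position; "tcp_rot": TCP orientation; "contact_force": force on the tool from outside, world axes, zero at the start; "moment": the same for the moment, N m; "grip_width": finger opening in mm; "finger_force": force on a finger pad.
Only numpy, scipy, OpenCV 4.12 (cv2) and the standard library are available. Lean on these libraries where they do the work, as an engineer would, in place of code of your own. Each camera call takes 0.05 s, during which the arm holds its last target. There are 200 camera calls.

## Task

The round wooden plaque on the four small cones has just been varnished and must not be touched by the gripper: slide the blade of the filling knife under it, lift it off and carry it level on the blade to the empty drying stand. Set it down gently in the middle of the stand's two arms, draw the knife out, and lay the knife back flat on the sheet of cardboard; leave the other panel and the things standing around where they are.

Things in the scene. Friction and masses are not known exactly. Their poses are not given: they have to be found in the camera images.
- plaque: the freshly varnished round wooden plaque, a plain turned disc 120 mm in diameter and 16 mm thick with a moulded upper edge, about 0.12 kg. Origin: centre of its underside; z axis up. It rests flat on the tips of the four cones
- board: grey laminated board 170 x 170 x 12 mm, fixed, with four fixed grey cones 40 mm tall: their tips and the plaque's underside are 52 mm above the bench. Cones at x = +-30, y = +-43 mm of the board, 34 mm wide at the foot, 6 mm at the tip: a blade fits between them along the board's x axis (74 mm free, 8 mm below the plaque). Origin: centre of its underside; x away from the robot at yaw 0
- knife_grip (a point): grip point of the filling knife, mid-width and mid-thickness of its wooden handle (100 long, 28 wide, 24 mm thick, flat faces), 60 mm from the butt, 40 mm from the handle's front; the knife balances near it. x axis along the knife to the blade's edge, z up. The knife lies flat on its handle on the cardboard, this point 12 mm above it. The knife is 200 mm long, 0.12 kg
- knife_tip (a point): middle of the blade's straight front edge, 140 mm ahead of knife_grip along x, same axes. The steel blade is 3 mm thick, stiff, lies in the plane of the handle's mid-thickness, reaches 100 mm out of the handle and widens from 28 mm to 56 mm over its last 45 mm; as the knife lies, the blade is clear of the cardboard
- sheet: flat piece of brown cardboard 170 mm (its x) by 290 mm (its y), 4 mm thick, fixed to the bench, on which the knife lies. Origin: centre of its underside, on the bench; at yaw 0 x points away from the robot, y to its left
- stand: the empty wooden drying stand, fixed: two level arms, each 20 mm wide and 14 mm thick, tops 105 mm above the bench, 80 mm apart inside to inside, carried by posts at their far (+x) end on a white base plate 170 x 150 x 15 mm; a crossbar joins the posts at x = 59 to 77 mm, no higher than 51 mm. Origin: centre of its underside, below stand_seat
- stand_seat (a point): on the empty stand: midway between its two arms at the level of their tops (105 mm above the bench), where the plaque's centre belongs. x axis along the arms towards the posts (roughly away from the robot), z up. The arms run from x = -62 to +78 mm; between them it is open from the -x end and open below, down to the base plate
- stand_full_seat (a point): the same point of the other drying stand, built alike, which already holds a rectangular panel: not to be used
- panel: rectangular wooden panel 90 x 140 x 14 mm drying on the other stand, to be left alone. Origin: centre of its underside
- tin: closed round varnish tin, 110 mm in diameter, 118 mm tall, to be left alone. Origin: centre of its foot
- tape: roll of masking tape lying flat, 104 mm in diameter, 36 mm tall, to be left alone. Origin: centre of its underside
- block: cork sanding block 120 x 65 x 30 mm, to be left alone. Origin: centre of its underside
- carton: small closed cardboard box 80 x 120 x 50 mm, to be left alone. Origin: centre of its underside
There are look-alikes about, which are no part of the job. What is shaped like the part that bears knife_grip but turquoise is not meant.

How it is judged (in metres and radians):
On the way, in this order (a step that is already met when the one before it is completed fails the run):
1. the plaque is lifted clear of the cones, borne by the knife alone (contact force between plaque and knife above 0.3 N and contact force between plaque and board below 0.05 N and z of plaque in the frame of board above 0.06 m), for 0.2 s.
2. the plaque is carried on the knife to above the arms of the empty stand (contact force between plaque and knife above 0.3 N and horizontal distance between plaque and stand_seat below 0.05 m and z of plaque in the frame of stand_seat above 0.003 m), for 0.1 s.
3. the plaque rests on the stand's arms and the blade is drawn out from under it (contact force between plaque and stand above 0.3 N and contact force between plaque and knife below 0.05 N and horizontal distance between plaque and knife_tip above 0.06 m), for 0.2 s.
At the end, for the whole second after the job is handed in: The plaque lies flat and still on both arms of the empty stand, its centre within 20 mm along the arms and 13 mm across them of the middle; the knife lies flat and still on the cardboard, blade edge and grip point within the sheet's outline (x of plaque in the frame of stand_seat between -0.02 and 0.02 m and y of plaque in the frame of stand_seat between -0.013 and 0.013 m and z of plaque in the frame of stand_seat between -0.003 and 0.003 m and angle between plaque's own z axis and vertical below 0.05 rad and linear speed of each of plaque, knife below 0.01 m/s and x of knife_grip in the frame of sheet between -0.085 and 0.085 m and y of knife_grip in the frame of sheet between -0.145 and 0.145 m and x of knife_tip in the frame of sheet between -0.085 and 0.085 m and y of knife_tip in the frame of sheet between -0.145 and 0.145 m and z of knife_grip in the frame of sheet below 0.021 m and angle between knife_grip's own z axis and vertical below 0.1 rad); the robot touches nothing.
It fails at once if the gripper or arm touches the wet plaque (contact force between plaque and the fingers above 0.1 N or contact force between plaque and the arm above 0.1 N).
It fails at once if the plaque is tilted by more than about 11 degrees (angle between plaque's own z axis and vertical above 0.2 rad).
It fails at once if the plaque is banged down on the stand or the knife (over 15 N) (contact force between plaque and stand above 15 N or contact force between plaque and knife above 15 N).
It fails at once if the panel on the other stand is shifted (distance of panel from where it was at the start of the episode above 0.01 m).
It fails at once if the tin, tape, sanding block or small box is shifted by more than 25 mm (distance of any of tin, tape, block, carton from where it was at the start of the episode above 0.025 m).
It also fails if it takes over 67 s, if anything falls off the work surface, if the arm or the gripper's body presses on something with over 40 N, if the wrist force passes 120 N, or if a joint passes its speed limit or range.

## Working session

There is one attempt and no reset: what is moved stays moved. The work goes in short steps, Python scripts to look and compute and a tool call to move; the robot and the scene stay as the last step left them, time stands still between calls to the robot, and variables do not carry over. Pictures are saved under pics/ and viewed, at most 10 in all, crops included, and the job is handed in when it is done.

Besides the shell and the picture viewer there is one more tool, called in YAML: its name, and indented under it one key for each argument. play_rows: Moves the arm, as the interface text tells. Its arguments: {"type":"object","properties":{"commands":{"type":"array"},"jaw":{"type":"number"}},"required":["commands"]}

```bash
ls; mkdir -p pics
python3 - <<'E'
from plant import bot
import cv2
for n in("scene","top"):
    c=bot.capture(n); cv2.imwrite(f"pics/{n}0.png",c["pixels"][:,:,::-1])
    print(n,{k:(v.tolist() if hasattr(v,'tolist') else v) for k,v in c.items() if k!="pixels"})
print(bot.get_obs())
E
```

```text
pics
scene {'fx': 498.9690642499279, 'fy': 498.9690642499279, 'cx': 312.395713057325, 'cy': 196.1261864448937, 'k1': 0.019151587718254027, 'eye': [1236.1234726583284, -295.9123772431461, 1149.3630603976555], 'rotation': [-2.4904180176182633, -0.00388557454889904, 1.1995190579001676]}
top {'fx': 507.9325075865453, 'fy': 507.9325075865453, 'cx': 321.96506163773114, 'cy': 202.3960297384696, 'k1': -0.01984331407892399, 'eye': [304.6483279322824, 2.9979250515906, 1646.6853330566043], 'rotation': [-3.0149940655931218, 0.009716257613620494, -1.5681433093638786]}
{'time': 0.1, 'joint_positions': array([ 9.71980814e-01,  3.42645073e-01,  1.52494191e+00, -1.80708730e-05,
        1.27540510e+00, -1.45979475e-01]), 'dq': array([-0.00151965, -0.0035629 , -0.00242497, -0.00012008,  0.00173046,
       -0.00044526]), 'tau': array([ 1.78096474e-03, -4.32000124e+01, -2.44693816e+01,  7.18659908e-02,
        5.24919725e-02, -2.35393895e-05]), 'tool_pos': array([229.47743293, 471.81290639, 251.11145338]), 'tcp_rot': array([-3.14020560e+00, -1.86465464e-04,  2.68876176e+00]), 'contact_force': array([ 1.00747605,  0.38603357, -0.57632486]), 'moment': array([0.05293875, 0.011861  , 0.06079625]), 'finger_force': 0.0, 'grip_width': 91.94562986969007}
```

View pics/scene0.png

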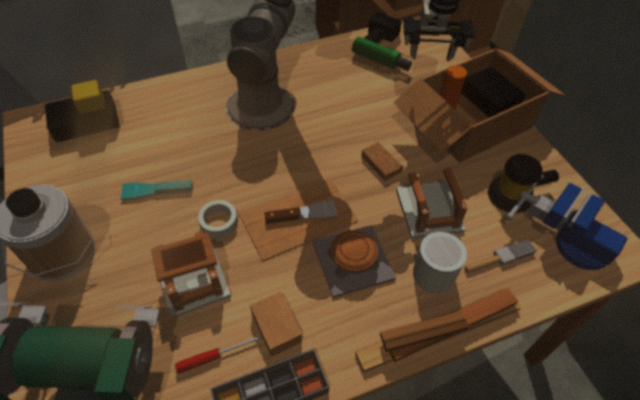

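View pics/top0.png

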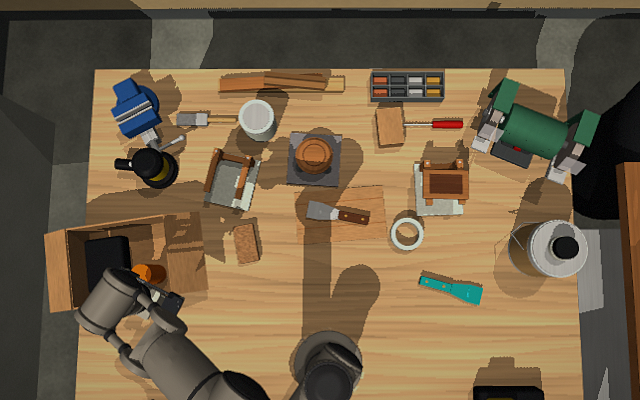

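The scene view shows the robot and the objects. In the top view the plaque is at about (314,155), and the knife runs from its tip at about (308,210) to its butt at (370,216). The empty stand is at (232,180) and the full one at (443,188). I'll take an enlarged crop to get corner pixels.

```bash
cat > h.py <<'E'
import numpy as np, cv2
from scipy.spatial.transform import Rotation as R
def proj(c,p):
    K=np.array([[c["fx"],0,c["cx"]],[0,c["fy"],c["cy"]],[0,0,1]])
    M=R.from_euler("xyz",c["rotation"]).as_matrix().T
    return cv2.projectPoints(np.atleast_2d(np.asarray(p,float)),cv2.Rodrigues(M)[0],-M@np.array(c["eye"]),K,np.array([c["k1"],0,0,0.]))[0][:,0]
def world(c,uv,z):
    K=np.array([[c["fx"],0,c["cx"]],[0,c["fy"],c["cy"]],[0,0,1]])
    M=R.from_euler("xyz",c["rotation"]).as_matrix()
    n=cv2.undistortPoints(np.asarray(uv,float).reshape(-1,1,2),K,np.array([c["k1"],0,0,0.]))[:,0]
    d=np.c_[n,np.ones(len(n))]@M.T; e=np.array(c["eye"])
    z=np.broadcast_to(z,len(n))
    return e+d*((z-e[2])/d[:,2])[:,None]
def frame(x,y,yaw,pts):
    pts=np.atleast_2d(pts).astype(float); return pts@R.from_euler("z",yaw).as_matrix().T+[x,y,0]
E
python3 - <<'E'
from plant import bot
import cv2,pickle
from h import *
c=bot.capture("top"); pickle.dump(c,open("top.pkl","wb"))
im=c["pixels"][:,:,::-1][120:260,190:390]
cv2.imwrite("pics/crop1.png",cv2.resize(im,None,fx=4,fy=4,interpolation=cv2.INTER_CUBIC))
E
```

```text
(no output)
```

View pics/crop1.png

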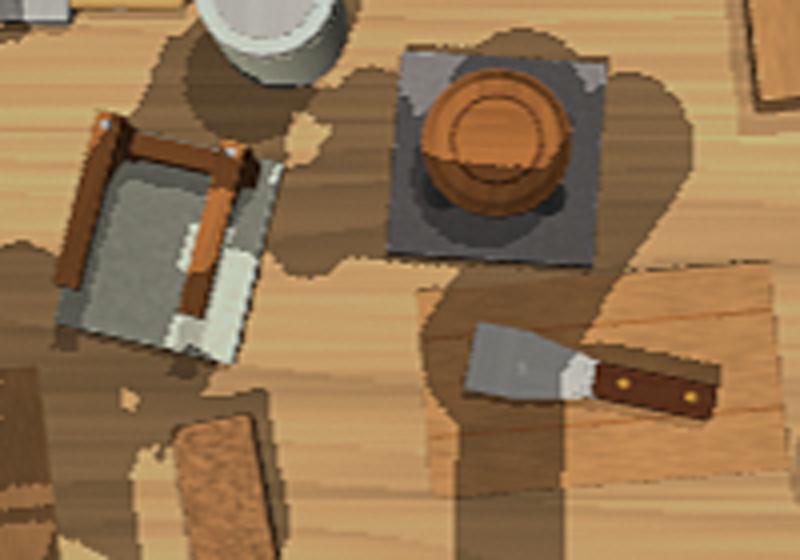

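The crop shows the board's top corners, the sheet corners, the knife's blade and handle, and the empty stand's arms and base. Next I'll convert these to world positions.

Run:
```python
import pickle
from h import *
c=pickle.load(open("top.pkl","rb"))
w=lambda l,z: world(c,(np.array(l)+.5)/4-.5+[190,120],z)
np.set_printoptions(precision=1,suppress=True)
b=w([(402,52),(608,62),(594,266),(388,256)],12);print("board",b,b.mean(0),np.degrees(np.arctan2(*(b[0]+b[1]-b[2]-b[3])[[1,0]])))
print("plaque",w([(496,142)],62))
k=w([(471.5,356)],16)[0];h=w([(599,361),(593,397),(713,418),(718,386)],28);bt=(h[2]+h[3])/2
print("tip",k,"butt",bt,h,np.hypot(*(k-bt)[:2]),np.degrees(np.arctan2(*(k-bt)[[1,0]])), "grip",k-(k-bt)*.7)
s=w([(417,290),(770,262),(790,470),(433,497)],4);print("sheet",s.mean(0),s,np.degrees(np.arctan2(*(s[0]+s[1]-s[2]-s[3])[[1,0]])))
a=w([(66,287),(193,313),(236,150),(111,120)],105);print("arms",a,np.degrees(np.arctan2(*(a[2]+a[3]-a[0]-a[1])[[1,0]])),"seat",a[:2].mean(0)+(a[2:].mean(0)-a[:2].mean(0))*62/140)
q=w([(58,325),(232,363),(282,165)],15);print("base",q, q[[0,2]].mean(0),np.degrees(np.arctan2(*(q[2]-q[1])[[1,0]])))
print("tin",world(c,[(256,118)],118),"panel",world(c,[(445,184)],119))
```

```text
board [[745.  125.3  12. ]
 [736.6 -44.9  12. ]
 [566.2 -33.1  12. ]
 [574.2 134.9  12. ]] [655.5  45.6  12. ] -3.586284426971725
plaque [[658.   45.9  62. ]]
tip [491.8  66.1  16. ] butt [ 453.7 -129.6   28. ] [[ 486.6  -36.6   28. ]
 [ 457.6  -31.8   28. ]
 [ 440.9 -127.5   28. ]
 [ 466.6 -131.7   28. ]] 199.38929284253237 78.9947129675328 grip [465.2 -70.9  24.4]
sheet [474.5 -40.    4. ] [[ 547.4  111.5    4. ]
 [ 570.9 -177.2    4. ]
 [ 400.9 -191.2    4. ]
 [ 378.6   96.9    4. ]] 4.825109959848682
arms [[534.5 375.2 105. ]
 [514.5 276.7 105. ]
 [642.  246.3 105. ]
 [665.9 344.3 105. ]] -13.32200274760102 seat [581.8 312.4 105. ]
base [[516.7 402.5  15. ]
 [485.9 260.1  15. ]
 [649.2 222.5  15. ]] [583.  312.5  15. ] -12.959869778858145
tin [[763.2 224.  118. ]] panel [[ 556.  -355.8  119. ]]
```

```bash
cat >> h.py <<'E'
def shift(cur,yaw,tgt,tyaw):
    "tool-axes shift (m) and twist (deg) from TCP cur(mm),yaw(deg) to tgt,tyaw, tool pointing down"
    a=np.radians(yaw); X=np.array([np.cos(a),np.sin(a),0]);Y=np.array([np.sin(a),-np.cos(a),0])
    d=np.array(tgt,float)-cur
    return np.round([d@X/1000,d@Y/1000,-d[2]/1000,(yaw-tyaw+180)%360-180],4)
def st(bot):
    o=bot.get_obs(); print("t",round(o["time"],2),"tcp",o["tool_pos"].round(1),"yaw",np.degrees(o["tcp_rot"]).round(2),"F",o["contact_force"].round(2),"w",round(o["grip_width"],1),round(o["finger_force"],1),"q",o["joint_positions"].round(2)); return o
E
python3 -c "
from h import *
print(shift([229.667,472.118,251.741],np.degrees(2.68876),[465,-71,200],79))"
```

```text
[-4.49200e-01 -3.85400e-01  5.17000e-02  7.50546e+01]
```

play_rows:
  commands:
    - {"x": -0.03, "y": -0.026, "z": 0, "twist": 6}
    - {"x": -0.065, "y": -0.055, "z": 0, "twist": 13}
    - {"x": -0.1, "y": -0.086, "z": 0, "twist": 20}
    - {"x": -0.135, "y": -0.116, "z": 0, "twist": 27}
    - {"x": -0.17, "y": -0.146, "z": 0, "twist": 34}
    - {"x": -0.205, "y": -0.176, "z": 0.01, "twist": 41}
    - {"x": -0.24, "y": -0.206, "z": 0.02, "twist": 48}
    - {"x": -0.275, "y": -0.236, "z": 0.03, "twist": 55}
  jaw: 0

```text
time: 0.95
tool_pos: [374.0, 137.8, 221.5]
tcp_rot: [3.141, -0.0, 1.724]
contact_force: [1.6, 0.0, 0.6]
grip_width: 92.1
finger_force: 0.0
```

```bash
python3 -c "
from h import *
from plant import bot
o=st(bot)
c=shift([0,0,0],np.degrees(2.68876),[0,0,0],0)
a=np.radians(np.degrees(2.68876));p=np.array([229.667,472.118,251.741])+1000*(-.275*np.array([np.cos(a),np.sin(a),0])-.236*np.array([np.sin(a),-np.cos(a),0])+.03*np.array([0,0,-1]))
print(p,shift(p,np.degrees(2.68876)-55,[465,-71,170],79))"
```

```text
t 0.95 tcp [374.  137.8 221.5] yaw [ 1.7996e+02 -1.0000e-02  9.8780e+01] F [1.59 0.02 0.59] w 92.1 0.0 q [0.16 0.14 1.89 0.   1.11 0.01]
[373.69672289 139.5876421  221.741     ] [-0.2223  0.057   0.0517 20.0546]
```

play_rows:
  commands:
    - {"x": -0.035, "y": 0.009, "z": 0.008, "twist": 4}
    - {"x": -0.075, "y": 0.019, "z": 0.016, "twist": 8}
    - {"x": -0.115, "y": 0.03, "z": 0.026, "twist": 12}
    - {"x": -0.155, "y": 0.04, "z": 0.036, "twist": 16}
    - {"x": -0.19, "y": 0.049, "z": 0.046, "twist": 18}
    - {"x": -0.215, "y": 0.055, "z": 0.052, "twist": 20.05}
    - {"x": -0.222, "y": 0.057, "z": 0.052, "twist": 20.05}
    - {"x": -0.222, "y": 0.057, "z": 0.052, "twist": 20.05}

```text
time: 1.75
tool_pos: [464.9, -71.1, 169.5]
tcp_rot: [-3.141, -0.0, 1.378]
contact_force: [1.0, 0.8, 0.1]
grip_width: 91.8
finger_force: 0.0
```

```bash
python3 -c "
from h import *
from plant import bot
import pickle
o=st(bot)
c=bot.capture('wrist');pickle.dump(c,open('w1.pkl','wb'))
print(c['eye'],c['rotation'])
cv2.imwrite('pics/w1.png',c['pixels'][:,:,::-1])
g=frame(465.2,-70.9,np.radians(79),[[140,28,16],[140,-28,16],[40,14,28],[40,-14,28],[-60,14,28],[-60,-14,28],[0,0,28]])
print(proj(c,g).round(0).tolist())"
```

```text
t 1.75 tcp [464.9 -71.1 169.5] yaw [-1.7996e+02 -2.0000e-02  7.8950e+01] F [1.01 0.78 0.13] w 91.8 0.0 q [-0.32  0.33  1.79  0.    1.02 -0.12]
[478.2980467   -2.67821117 302.42738061] [ 2.88040269e+00 -8.51840066e-04 -1.92995727e-01]
[[285.0, 43.0], [347.0, 43.0], [301.0, 154.0], [331.0, 154.0], [303.0, 251.0], [330.0, 251.0], [316.0, 195.0]]
```

View pics/w1.png

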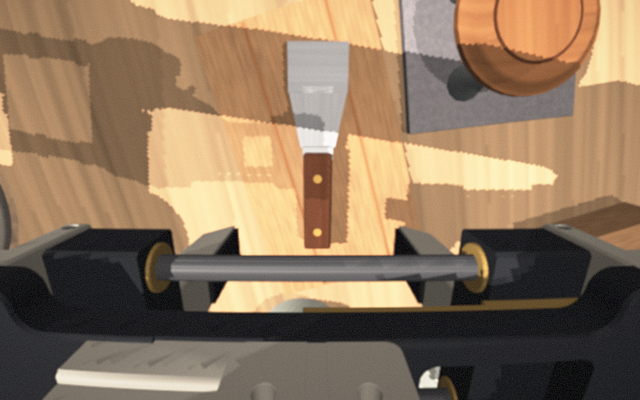

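The wrist view matches the estimate to within about 1–2 mm: blade corners at (287,41) and (349,41), handle butt at (304–330,247). I'll descend to the handle.

play_rows:
  commands:
    - {"x": 0.002, "y": 0.0005, "z": 0.015, "twist": 0}
    - {"x": 0.002, "y": 0.0005, "z": 0.04, "twist": 0}
    - {"x": 0.002, "y": 0.0005, "z": 0.07, "twist": 0}
    - {"x": 0.002, "y": 0.0005, "z": 0.1, "twist": 0}
    - {"x": 0.002, "y": 0.0005, "z": 0.12, "twist": 0}
    - {"x": 0.002, "y": 0.0005, "z": 0.132, "twist": 0}
    - {"x": 0.002, "y": 0.0005, "z": 0.138, "twist": 0}
    - {"x": 0.002, "y": 0.0005, "z": 0.138, "twist": 0}

```text
time: 2.6
tool_pos: [465.5, -67.7, 31.7]
tcp_rot: [-3.141, -0.0, 1.381]
contact_force: [0.6, -0.9, 0.5]
grip_width: 91.7
finger_force: 0.0
```

play_rows:
  commands:
    - {"x": 0, "y": 0, "z": 0, "twist": 0}
    - {"x": 0, "y": 0, "z": 0, "twist": 0}
    - {"x": 0, "y": 0, "z": 0, "twist": 0}
    - {"x": 0, "y": 0, "z": 0, "twist": 0}
    - {"x": 0, "y": 0, "z": 0, "twist": 0}
    - {"x": 0, "y": 0, "z": 0, "twist": 0}
    - {"x": 0, "y": 0, "z": 0, "twist": 0}
    - {"x": 0, "y": 0, "z": 0, "twist": 0}
  jaw: 1

```text
time: 3.4
tool_pos: [465.8, -68.8, 31.7]
tcp_rot: [-3.142, -0.0, 1.379]
contact_force: [0.2, -0.9, -0.4]
grip_width: 32.5
finger_force: 0.0
```

play_rows:
  commands:
    - {"x": 0, "y": 0, "z": 0, "twist": 0}
    - {"x": 0, "y": 0, "z": 0, "twist": 0}
    - {"x": 0, "y": 0, "z": 0, "twist": 0}
    - {"x": 0, "y": 0, "z": 0, "twist": 0}
    - {"x": 0, "y": 0, "z": 0, "twist": 0}
    - {"x": 0, "y": 0, "z": -0.003, "twist": 0}
    - {"x": 0, "y": 0, "z": -0.01, "twist": 0}
    - {"x": 0, "y": 0, "z": -0.02, "twist": 0}

```text
time: 4.2
tool_pos: [465.5, -68.7, 52.1]
tcp_rot: [-3.141, -0.0, 1.379]
contact_force: [0.4, -0.3, -0.6]
grip_width: 27.9
finger_force: 30.0
```

```bash
python3 -c "
from h import *
from plant import bot
o=st(bot)
print(shift([465.8,-68.8,52],79,[465,0,150],-3.6+40))
for d in (190,135,105): print(d,frame(656.5,45.8,np.radians(-3.6),[-d,0,0]))
"
```

```text
t 4.2 tcp [465.5 -68.7  52.1] yaw [-1.7995e+02 -1.0000e-02  7.9010e+01] F [ 0.4  -0.29 -0.6 ] w 27.9 30.0 q [-0.31  0.52  1.91  0.    0.72 -0.12]
[ 6.74e-02 -1.39e-02 -9.80e-02  4.26e+01]
190 [[466.8749216   57.73019871   0.        ]]
135 [[521.76639166  54.27672014   0.        ]]
105 [[551.70719352  52.39300455   0.        ]]
```

play_rows:
  commands:
    - {"x": 0.004, "y": -0.001, "z": -0.02, "twist": 2}
    - {"x": 0.012, "y": -0.004, "z": -0.04, "twist": 8}
    - {"x": 0.025, "y": -0.009, "z": -0.055, "twist": 16}
    - {"x": 0.042, "y": -0.016, "z": -0.065, "twist": 24}
    - {"x": 0.06, "y": -0.023, "z": -0.068, "twist": 32}
    - {"x": 0.078, "y": -0.03, "z": -0.068, "twist": 40}
    - {"x": 0.094, "y": -0.037, "z": -0.068, "twist": 48}
    - {"x": 0.106, "y": -0.042, "z": -0.068, "twist": 56}

```text
time: 5.0
tool_pos: [444.5, 44.2, 120.7]
tcp_rot: [3.141, -0.001, 0.396]
contact_force: [-0.2, 0.4, -1.6]
grip_width: 27.9
finger_force: 30.0
```

```bash
python3 -c "
from h import *
from plant import bot
o=st(bot)
a=np.radians(79);p=np.array([465.6,-68.6,52.2])+106*np.array([np.cos(a),np.sin(a),0])-42*np.array([np.sin(a),-np.cos(a),0])+[0,0,68]
print(p,shift(p,23,[442,59,120],-3.6))
"
```

```text
t 5.0 tcp [444.5  44.2 120.7] yaw [ 1.7999e+02 -5.0000e-02  2.2710e+01] F [-0.19  0.4  -1.64] w 27.9 30.0 q [-0.07  0.37  1.91  0.    0.86  1.1 ]
[444.59741181  43.46645925 120.2       ] [ 3.70e-03 -1.53e-02  2.00e-04  2.66e+01]
```

play_rows:
  commands:
    - {"x": 0, "y": -0.004, "z": 0, "twist": 8}
    - {"x": 0.001, "y": -0.009, "z": 0, "twist": 16}
    - {"x": 0.003, "y": -0.014, "z": 0.005, "twist": 23}
    - {"x": 0.004, "y": -0.015, "z": 0.018, "twist": 26}
    - {"x": 0.004, "y": -0.015, "z": 0.034, "twist": 26.6}
    - {"x": 0.004, "y": -0.015, "z": 0.048, "twist": 26.6}
    - {"x": 0.004, "y": -0.015, "z": 0.056, "twist": 26.6}
    - {"x": 0.004, "y": -0.015, "z": 0.0585, "twist": 26.6}

```text
time: 5.8
tool_pos: [442.4, 58.7, 61.1]
tcp_rot: [-3.142, 0.001, -0.063]
contact_force: [1.3, 0.0, -1.7]
grip_width: 27.9
finger_force: 30.0
```

```bash
python3 -c "
from h import *
from plant import bot
import pickle
o=st(bot)
P=np.array(o['tool_pos']);y=o['tcp_rot'][2];z=P[2]-15.7
for n in ('wrist','top'):
  c=bot.capture(n);pickle.dump(c,open(n+'2.pkl','wb'))
  im=c['pixels'][:,:,::-1].copy()
  b=frame(656.5,45.8,np.radians(-3.6),[[85*i,85*j,12] for i,j in ((1,1),(1,-1),(-1,-1),(-1,1))])
  k=frame(P[0],P[1],y,[[140,28,z],[140,-28,z],[40,0,z+12],[-60,0,z+12]])
  print(n,'board',proj(c,b).round(1).tolist(),'knife',proj(c,k).round(1).tolist())
  t=np.linspace(0,2*np.pi,60);cir=np.c_[656.5+60*np.cos(t),45.8+60*np.sin(t),0*t+52]
  cv2.polylines(im,[proj(c,cir).astype(int)],True,(255,0,255),1)
  cv2.imwrite('pics/%s2.png'%n,im if n=='wrist' else cv2.resize(im[120:240,220:370],None,fx=4,fy=4))
"
```

```text
t 5.8 tcp [442.4  58.7  61.1] yaw [-1.80e+02  4.00e-02 -3.59e+00] F [ 1.28  0.02 -1.74] w 27.9 30.0 q [-0.04  0.47  1.97  0.    0.7   1.59]
wrist board [[170.2, -261.6], [461.2, -262.1], [462.8, 17.2], [168.7, 17.4]] knife [[254.9, -35.8], [378.4, -35.9], [316.6, 185.0], [316.6, 352.7]]
top board [[290.1, 132.1], [341.5, 135.3], [338.3, 186.1], [286.3, 182.8]] knife [[303.7, 179.0], [321.1, 180.1], [310.1, 210.1], [308.0, 241.9]]
```

View pics/wrist2.png

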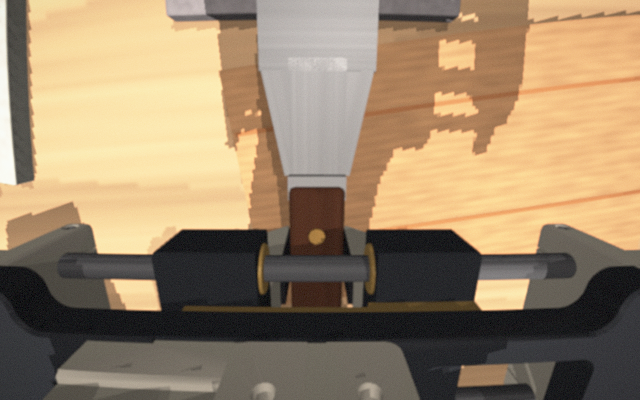

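View pics/top2.png

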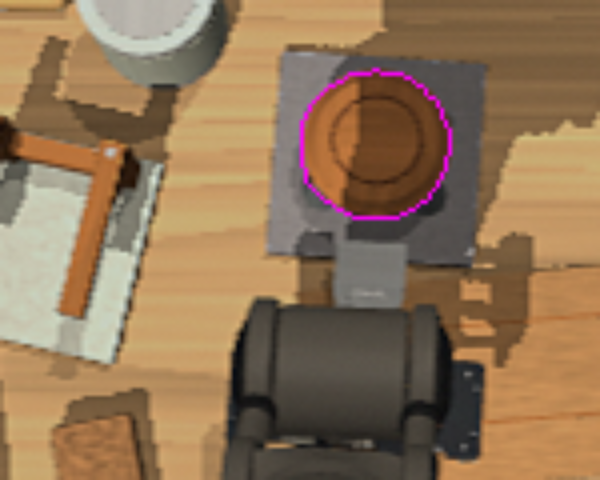

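The blade is on the board axis to within about 1 mm: board edge at row 18, blade at columns 258–379. The plaque outline also matches the model, so I'll insert the blade.

play_rows:
  commands:
    - {"x": 0.003, "y": -0.001, "z": 0, "twist": 0}
    - {"x": 0.008, "y": -0.001, "z": 0, "twist": 0}
    - {"x": 0.016, "y": -0.001, "z": 0, "twist": 0}
    - {"x": 0.024, "y": -0.001, "z": 0, "twist": 0}
    - {"x": 0.032, "y": -0.001, "z": 0, "twist": 0}
    - {"x": 0.04, "y": -0.001, "z": 0, "twist": 0}
    - {"x": 0.047, "y": -0.001, "z": 0, "twist": 0}
    - {"x": 0.05, "y": -0.001, "z": 0, "twist": 0}

```text
time: 6.7
tool_pos: [493.5, 56.4, 61.2]
tcp_rot: [-3.141, -0.001, -0.063]
contact_force: [0.4, 0.4, -0.7]
grip_width: 27.7
finger_force: 30.0
```

play_rows:
  commands:
    - {"x": 0.004, "y": 0, "z": 0, "twist": 0}
    - {"x": 0.012, "y": 0, "z": 0, "twist": 0}
    - {"x": 0.022, "y": 0, "z": 0, "twist": 0}
    - {"x": 0.032, "y": 0, "z": 0, "twist": 0}
    - {"x": 0.042, "y": 0, "z": 0, "twist": 0}
    - {"x": 0.05, "y": 0, "z": 0, "twist": 0}
    - {"x": 0.055, "y": 0, "z": 0, "twist": 0}
    - {"x": 0.057, "y": 0, "z": 0, "twist": 0}

```text
time: 7.5
tool_pos: [550.0, 52.9, 61.1]
tcp_rot: [-3.141, -0.0, -0.063]
contact_force: [0.3, 0.3, -0.5]
grip_width: 28.0
finger_force: 30.0
```

```bash
python3 -c "
from h import *
from plant import bot
import pickle
o=st(bot)
c=bot.capture('wrist');cv2.imwrite('pics/w3.png',c['pixels'][:,:,::-1])
t=np.linspace(0,2*np.pi,400)
for r,z in((60,52),(60,64)):
  u=proj(c,np.c_[656.5+r*np.cos(t),45.8+r*np.sin(t),0*t+z]); print(u[u[:,1].argmax()])
P=o['tool_pos'];print(proj(c,frame(P[0],P[1],o['tcp_rot'][2],[[40,0,P[2]-15.7+12]])))
"
```

```text
t 7.5 tcp [550.   52.9  61.1] yaw [-179.99   -0.     -3.6 ] F [ 0.27  0.29 -0.52] w 28.0 30.0 q [-0.04  0.61  1.67  0.    0.86  1.59]
[318.31531552 169.41816405]
[318.45042483 173.6320299 ]
[[316.604388   185.01504544]]
```

View pics/w3.png

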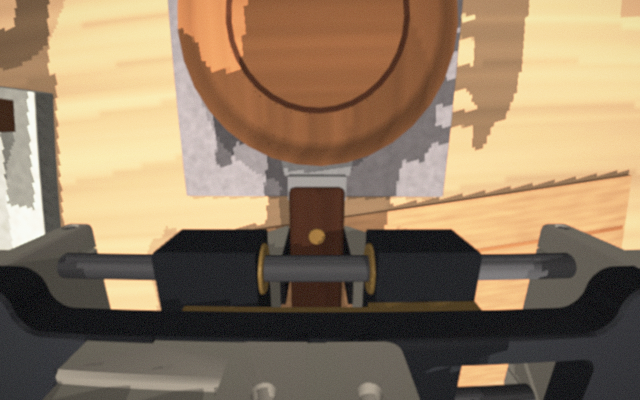

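The plaque's near edge is at row 165 and the handle front at row 187, so clearance is about 10 mm. I'll go 2 mm further in and lift slowly.

play_rows:
  commands:
    - {"x": 0.001, "y": 0, "z": 0, "twist": 0}
    - {"x": 0.002, "y": 0, "z": -0.001, "twist": 0}
    - {"x": 0.002, "y": 0, "z": -0.002, "twist": 0}
    - {"x": 0.002, "y": 0, "z": -0.003, "twist": 0}
    - {"x": 0.002, "y": 0, "z": -0.004, "twist": 0}
    - {"x": 0.002, "y": 0, "z": -0.005, "twist": 0}
    - {"x": 0.002, "y": 0, "z": -0.006, "twist": 0}
    - {"x": 0.002, "y": 0, "z": -0.007, "twist": 0}

```text
time: 8.35
tool_pos: [551.2, 52.8, 68.1]
tcp_rot: [-3.142, 0.001, -0.063]
contact_force: [0.3, 1.4, -2.2]
grip_width: 27.8
finger_force: 30.0
```

play_rows:
  commands:
    - {"x": 0, "y": 0, "z": -0.001, "twist": 0}
    - {"x": 0, "y": 0, "z": -0.002, "twist": 0}
    - {"x": 0, "y": 0, "z": -0.004, "twist": 0}
    - {"x": 0, "y": 0, "z": -0.007, "twist": 0}
    - {"x": 0, "y": 0, "z": -0.011, "twist": 0}
    - {"x": 0, "y": 0, "z": -0.015, "twist": 0}
    - {"x": 0, "y": 0, "z": -0.018, "twist": 0}
    - {"x": 0, "y": 0, "z": -0.02, "twist": 0}

```text
time: 9.15
tool_pos: [551.7, 52.8, 88.7]
tcp_rot: [-3.141, -0.001, -0.063]
contact_force: [0.3, -0.7, -2.3]
grip_width: 27.8
finger_force: 30.0
```

```bash
python3 -c "
from h import *
from plant import bot
import pickle
o=st(bot); print(o['moment'])
y=o['tcp_rot'][2];P=o['tool_pos']
print('plaque rel',656.5-P[0])
c=bot.capture('scene');cv2.imwrite('pics/s4.png',cv2.resize(c['pixels'][160:320,240:480,::-1],None,fx=3,fy=3,interpolation=2))
print('seat-frame grip', shift(P,np.degrees(y),np.r_[frame(582.4,312.4,np.radians(-13.1),[-106,0,0])[0][:2],150],-13.1), frame(582.4,312.4,np.radians(-13.1),[-106,0,0]))
"
```

```text
t 9.15 tcp [551.7  52.8  88.7] yaw [-1.7999e+02 -4.0000e-02 -3.6000e+00] F [ 0.27 -0.66 -2.27] w 27.8 30.0 q [-0.04  0.57  1.65  0.    0.92  1.59]
[-0.0591324   0.35589491  0.0196022 ]
plaque rel 104.84850589263954
seat-frame grip [-0.0901 -0.2785 -0.0613  9.5045] [[479.15854747 336.42503859   0.        ]]
```

View pics/s4.png

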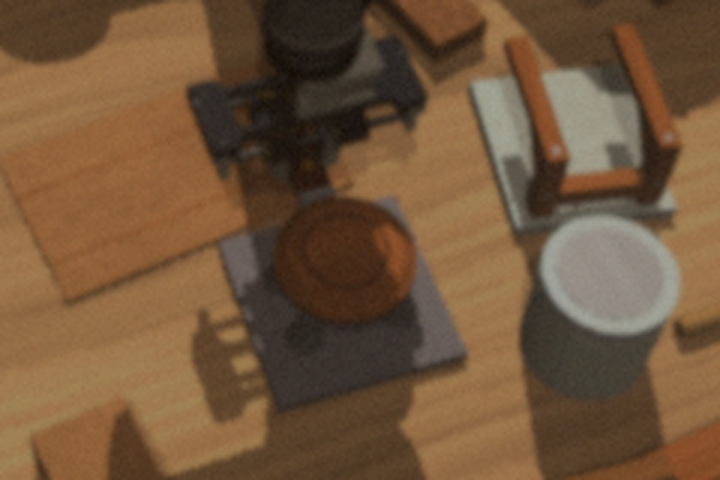

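The plaque sits level on the blade, clear of the cones at about (345,255). I'll carry it to the stand with gentle ramps.

play_rows:
  commands:
    - {"x": -0.0006, "y": -0.0019, "z": -0.001, "twist": 0}
    - {"x": -0.0022, "y": -0.0067, "z": -0.003, "twist": 0}
    - {"x": -0.0046, "y": -0.0143, "z": -0.006, "twist": 0}
    - {"x": -0.008, "y": -0.0247, "z": -0.01, "twist": 0}
    - {"x": -0.0123, "y": -0.0381, "z": -0.014, "twist": 0}
    - {"x": -0.0166, "y": -0.0514, "z": -0.018, "twist": 0}
    - {"x": -0.0209, "y": -0.0647, "z": -0.022, "twist": 0}
    - {"x": -0.0252, "y": -0.078, "z": -0.026, "twist": 0}

```text
time: 10.0
tool_pos: [530.8, 133.7, 114.7]
tcp_rot: [-3.141, -0.0, -0.062]
contact_force: [0.7, 0.0, -2.2]
grip_width: 27.6
finger_force: 30.0
```

play_rows:
  commands:
    - {"x": -0.0043, "y": -0.0133, "z": -0.004, "twist": 0}
    - {"x": -0.0086, "y": -0.0266, "z": -0.008, "twist": 0}
    - {"x": -0.0129, "y": -0.04, "z": -0.012, "twist": 0}
    - {"x": -0.0172, "y": -0.0533, "z": -0.016, "twist": 0}
    - {"x": -0.0215, "y": -0.0666, "z": -0.02, "twist": 0}
    - {"x": -0.0258, "y": -0.0799, "z": -0.023, "twist": 0}
    - {"x": -0.0302, "y": -0.0932, "z": -0.025, "twist": 0}
    - {"x": -0.0345, "y": -0.1066, "z": -0.027, "twist": 0}

```text
time: 10.8
tool_pos: [503.1, 241.9, 141.4]
tcp_rot: [-3.142, 0.0, -0.063]
contact_force: [-1.0, -0.2, -2.8]
grip_width: 27.9
finger_force: 30.0
```

play_rows:
  commands:
    - {"x": -0.0043, "y": -0.0133, "z": 0, "twist": 1}
    - {"x": -0.0086, "y": -0.0266, "z": 0, "twist": 2.3}
    - {"x": -0.0126, "y": -0.039, "z": 0, "twist": 3.8}
    - {"x": -0.0163, "y": -0.0504, "z": 0, "twist": 5.3}
    - {"x": -0.0197, "y": -0.0609, "z": 0, "twist": 6.8}
    - {"x": -0.0225, "y": -0.0695, "z": 0, "twist": 8}
    - {"x": -0.0246, "y": -0.0761, "z": 0, "twist": 9}
    - {"x": -0.0262, "y": -0.0809, "z": 0, "twist": 9.5}

```text
time: 11.6
tool_pos: [482.1, 323.9, 141.1]
tcp_rot: [3.142, 0.0, -0.229]
contact_force: [-0.3, 0.3, -1.9]
grip_width: 27.6
finger_force: 30.0
```

play_rows:
  commands:
    - {"x": 0, "y": -0.003, "z": 0, "twist": 0}
    - {"x": 0, "y": -0.005, "z": 0, "twist": 0}
    - {"x": 0, "y": -0.006, "z": 0, "twist": 0}
    - {"x": 0, "y": -0.006, "z": 0, "twist": 0}
    - {"x": 0, "y": -0.006, "z": 0, "twist": 0}
    - {"x": 0, "y": -0.006, "z": 0, "twist": 0}
    - {"x": 0, "y": -0.006, "z": 0, "twist": 0}
    - {"x": 0, "y": -0.006, "z": 0, "twist": 0}

```text
time: 12.4
tool_pos: [483.8, 328.9, 141.3]
tcp_rot: [-3.142, -0.0, -0.229]
contact_force: [-0.2, 0.6, -1.8]
grip_width: 27.8
finger_force: 30.0
```

```bash
python3 -c "
from h import *
from plant import bot
import pickle
o=st(bot); print(o['moment'])
y=o['tcp_rot'][2];P=o['tool_pos']
print(shift(P,np.degrees(y),np.r_[frame(582.4,312.4,np.radians(-13.1),[-106,0,0])[0][:2],142],-13.1))
c=bot.capture('wrist');w=c['pixels'][:,:,::-1].copy()
print('arms pred',proj(c,frame(582.4,312.4,np.radians(-13.1),[[-62,s*e,105] for s,e in((1,60),(1,40),(-1,40),(-1,60))])).round(1).tolist())
cv2.imwrite('pics/w5.png',w)
c=bot.capture('top')
im=cv2.resize(c['pixels'][125:255,195:295,::-1],None,fx=4,fy=4,interpolation=2)
cv2.imwrite('pics/t5.png',im)
"
```

```text
t 12.4 tcp [483.8 328.9 141.3] yaw [-180.    -0.   -13.1] F [-0.22  0.63 -1.8 ] w 27.8 30.0 q [0.47 0.55 1.5  0.   1.08 2.27]
[0.0175036  0.32619428 0.00384702]
[-0.0062 -0.0063 -0.0007 -0.0013]
arms pred [[206.5, 177.1], [239.5, 177.0], [373.2, 177.0], [406.4, 177.0]]
```

View pics/w5.png

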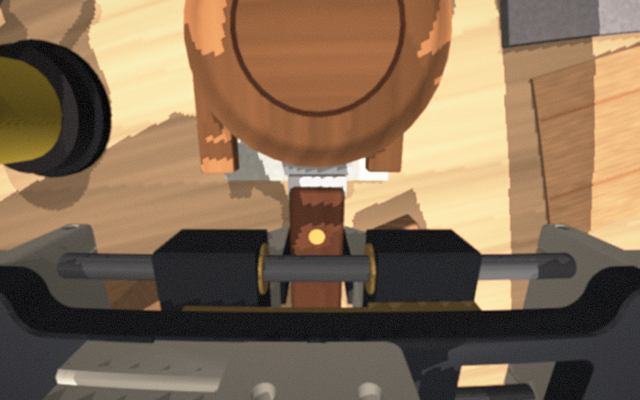

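View pics/t5.png

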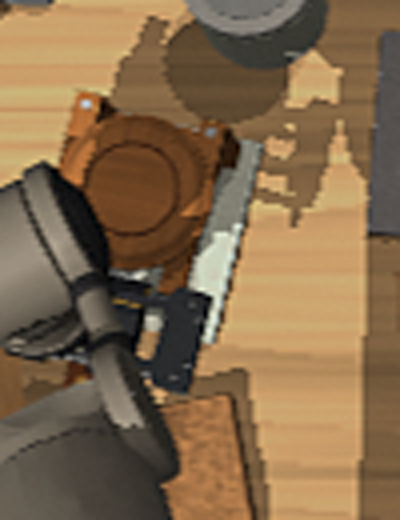

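In the wrist view the near arm ends are at columns 202–236 and 367–401, row 171. The seat is therefore about 8 mm to the left and the knife must back out about 5 mm. I'll correct that, lower to just above, then touch down slowly.

play_rows:
  commands:
    - {"x": -0.001, "y": -0.001, "z": 0.001, "twist": 0}
    - {"x": -0.002, "y": -0.003, "z": 0.003, "twist": 0}
    - {"x": -0.003, "y": -0.005, "z": 0.005, "twist": 0}
    - {"x": -0.004, "y": -0.007, "z": 0.008, "twist": 0}
    - {"x": -0.005, "y": -0.008, "z": 0.011, "twist": 0}
    - {"x": -0.005, "y": -0.008, "z": 0.013, "twist": 0}
    - {"x": -0.005, "y": -0.008, "z": 0.015, "twist": 0}
    - {"x": -0.005, "y": -0.008, "z": 0.016, "twist": 0}

```text
time: 13.3
tool_pos: [480.6, 337.8, 124.9]
tcp_rot: [3.141, 0.0, -0.229]
contact_force: [0.2, -0.3, -2.8]
grip_width: 27.4
finger_force: 30.0
```

play_rows:
  commands:
    - {"x": 0, "y": 0, "z": 0.001, "twist": 0}
    - {"x": 0, "y": 0, "z": 0.002, "twist": 0}
    - {"x": 0, "y": 0, "z": 0.003, "twist": 0}
    - {"x": 0, "y": 0, "z": 0.004, "twist": 0}
    - {"x": 0, "y": 0, "z": 0.005, "twist": 0}
    - {"x": 0, "y": 0, "z": 0.006, "twist": 0}
    - {"x": 0, "y": 0, "z": 0.007, "twist": 0}
    - {"x": 0, "y": 0, "z": 0.008, "twist": 0}

```text
time: 14.1
tool_pos: [480.9, 338.0, 117.4]
tcp_rot: [-3.141, -0.001, -0.229]
contact_force: [0.8, -0.7, -1.6]
grip_width: 27.7
finger_force: 30.0
```

play_rows:
  commands:
    - {"x": 0, "y": 0, "z": 0.001, "twist": 0}
    - {"x": 0, "y": 0, "z": 0.002, "twist": 0}
    - {"x": 0, "y": 0, "z": 0.003, "twist": 0}
    - {"x": 0, "y": 0, "z": 0.004, "twist": 0}
    - {"x": 0, "y": 0, "z": 0.005, "twist": 0}
    - {"x": 0, "y": 0, "z": 0.005, "twist": 0}
    - {"x": 0, "y": 0, "z": 0.005, "twist": 0}
    - {"x": 0, "y": 0, "z": 0.005, "twist": 0}

```text
time: 14.9
tool_pos: [480.7, 338.0, 112.3]
tcp_rot: [-3.141, -0.0, -0.229]
contact_force: [1.2, 0.5, -0.2]
grip_width: 27.6
finger_force: 30.0
```

```bash
python3 -c "
from h import *
from plant import bot
o=st(bot); print(o['moment'])
c=bot.capture('wrist');a=c['pixels'][:,:,::-1]
cv2.imwrite('pics/w6.png',a)
"
```

```text
t 14.9 tcp [480.7 338.  112.3] yaw [-1.7999e+02 -1.0000e-02 -1.3090e+01] F [ 1.21  0.47 -0.17] w 27.6 30.0 q [0.48 0.59 1.53 0.   1.02 2.28]
[-0.02604843  0.20712891  0.00195429]
```

View pics/w6.png

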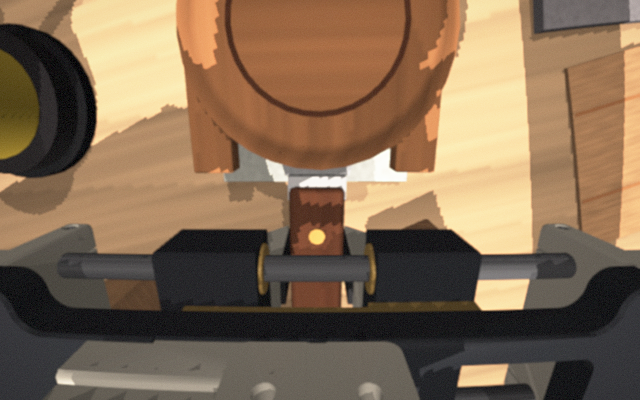

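The plaque rests on both arms: arm ends at columns 193–436 with the plaque centred near 319, and the moment dropped by its weight. Next I'll draw the knife out.

play_rows:
  commands:
    - {"x": -0.003, "y": 0, "z": 0, "twist": 0}
    - {"x": -0.01, "y": 0, "z": 0, "twist": 0}
    - {"x": -0.02, "y": 0, "z": 0, "twist": 0}
    - {"x": -0.032, "y": 0, "z": 0, "twist": 0}
    - {"x": -0.045, "y": 0, "z": 0, "twist": 0}
    - {"x": -0.058, "y": 0, "z": 0, "twist": 0}
    - {"x": -0.071, "y": 0, "z": 0, "twist": 0}
    - {"x": -0.084, "y": 0, "z": 0, "twist": 0}

```text
time: 15.75
tool_pos: [397.6, 357.3, 112.4]
tcp_rot: [-3.141, -0.0, -0.228]
contact_force: [-0.4, 0.7, -1.9]
grip_width: 28.0
finger_force: 30.0
```

play_rows:
  commands:
    - {"x": -0.012, "y": 0, "z": 0, "twist": 0}
    - {"x": -0.022, "y": 0, "z": 0, "twist": 0}
    - {"x": -0.028, "y": 0, "z": 0, "twist": 0}
    - {"x": -0.03, "y": 0, "z": 0, "twist": 0}
    - {"x": -0.03, "y": 0, "z": -0.01, "twist": 0}
    - {"x": -0.03, "y": 0, "z": -0.03, "twist": 0}
    - {"x": -0.03, "y": 0, "z": -0.055, "twist": 0}
    - {"x": -0.03, "y": 0, "z": -0.075, "twist": 0}

```text
time: 16.55
tool_pos: [370.5, 363.8, 189.2]
tcp_rot: [-3.14, -0.001, -0.229]
contact_force: [0.6, -0.2, -1.1]
grip_width: 27.7
finger_force: 30.0
```

```bash
python3 -c "
from h import *
from plant import bot
o=st(bot)
print(shift(o['tool_pos'],-13.1,[465.6,-68.6,190],79))
c=bot.capture('top'); im=c['pixels']
cv2.imwrite('pics/t7.png',im[:,:,::-1])
b=frame(582.4,312.4,np.radians(-13.1),[0,0,0])[0]
# plaque circle search: radial edge score over centre
g=cv2.GaussianBlur(cv2.cvtColor(im,cv2.COLOR_RGB2GRAY),(3,3),0).astype(float)
gx=cv2.Sobel(g,-1,1,0);gy=cv2.Sobel(g,-1,0,1)
t=np.linspace(0,2*np.pi,180,endpoint=False)
best=[]
for dx in range(-24,25,2):
  for dy in range(-24,25,2):
    q=[b[0]+dx,b[1]+dy]
    s=0
    for r,z in((60,112),):
      u=proj(c,np.c_[q[0]+r*np.cos(t),q[1]+r*np.sin(t),0*t+z]).astype(np.float32)
      ctr=u.mean(0);n=(u-ctr)/np.linalg.norm(u-ctr,axis=1)[:,None]
      sx=cv2.remap(gx,u[:,:1],u[:,1:],1)[:,0];sy=cv2.remap(gy,u[:,:1],u[:,1:],1)[:,0]
      s+=np.minimum(abs(sx*n[:,0]+sy*n[:,1]),80).mean()
    a=np.radians(-13.1);best.append((round(s,1),round(dx*np.cos(a)+dy*np.sin(a)),round(-dx*np.sin(a)+dy*np.cos(a))))
print(sorted(best)[-6:])
"
```

```text
t 16.55 tcp [370.5 363.8 189.2] yaw [-1.7992e+02 -8.0000e-02 -1.3130e+01] F [ 0.6  -0.21 -1.11] w 27.7 30.0 q [ 0.63  0.39  1.64 -0.    1.11  2.43]
[ 1.906e-01  3.996e-01 -8.000e-04 -9.210e+01]
[(np.float64(59.1), 0, -2), (np.float64(60.1), 0, 0), (np.float64(60.9), 4, 1), (np.float64(61.1), 4, -1), (np.float64(62.2), 2, 0), (np.float64(62.7), 2, -1)]
```

The plaque is within about 2 mm of the middle. I'll return the knife to the cardboard.

play_rows:
  commands:
    - {"x": 0.007, "y": 0.015, "z": 0, "twist": -3}
    - {"x": 0.018, "y": 0.038, "z": 0, "twist": -9}
    - {"x": 0.032, "y": 0.067, "z": 0, "twist": -16}
    - {"x": 0.047, "y": 0.098, "z": 0, "twist": -23}
    - {"x": 0.062, "y": 0.13, "z": 0, "twist": -30}
    - {"x": 0.077, "y": 0.162, "z": 0, "twist": -37}
    - {"x": 0.092, "y": 0.193, "z": 0, "twist": -44}
    - {"x": 0.107, "y": 0.224, "z": 0, "twist": -51}

```text
time: 17.4
tool_pos: [423.6, 119.7, 187.4]
tcp_rot: [3.141, -0.001, 0.666]
contact_force: [0.3, -0.3, -1.3]
grip_width: 27.6
finger_force: 30.0
```

```bash
python3 -c "
from h import *
from plant import bot
o=st(bot)
a=np.radians(-13.1);p=np.array([370.5,363.8,189.2])+107*np.array([np.cos(a),np.sin(a),0])+224*np.array([np.sin(a),-np.cos(a),0])
print(p,shift(p,-13.1+51,[465.6,-68.6,140],79))
"
```

```text
t 17.4 tcp [423.6 119.7 187.4] yaw [ 1.7997e+02 -4.0000e-02  3.8170e+01] F [ 0.31 -0.28 -1.32] w 27.6 30.0 q [ 0.1   0.26  1.84 -0.    1.04  1.01]
[423.94553563 121.37769343 189.2       ] [ -0.0838   0.1755   0.0492 -41.1   ]
```

play_rows:
  commands:
    - {"x": -0.014, "y": 0.03, "z": 0, "twist": -7}
    - {"x": -0.029, "y": 0.06, "z": 0, "twist": -14}
    - {"x": -0.044, "y": 0.092, "z": 0.005, "twist": -21}
    - {"x": -0.058, "y": 0.121, "z": 0.015, "twist": -28}
    - {"x": -0.07, "y": 0.146, "z": 0.027, "twist": -34}
    - {"x": -0.079, "y": 0.165, "z": 0.038, "twist": -39}
    - {"x": -0.084, "y": 0.1755, "z": 0.045, "twist": -41.1}
    - {"x": -0.084, "y": 0.1755, "z": 0.047, "twist": -41.1}

```text
time: 18.2
tool_pos: [464.8, -70.4, 139.5]
tcp_rot: [-3.141, 0.0, 1.377]
contact_force: [-0.3, 0.1, -0.6]
grip_width: 27.7
finger_force: 30.0
```

play_rows:
  commands:
    - {"x": 0, "y": 0, "z": 0.01, "twist": 0}
    - {"x": 0, "y": 0, "z": 0.025, "twist": 0}
    - {"x": 0, "y": 0, "z": 0.045, "twist": 0}
    - {"x": 0, "y": 0, "z": 0.063, "twist": 0}
    - {"x": 0, "y": 0, "z": 0.078, "twist": 0}
    - {"x": 0, "y": 0, "z": 0.088, "twist": 0}
    - {"x": 0, "y": 0, "z": 0.094, "twist": 0}
    - {"x": 0, "y": 0, "z": 0.097, "twist": 0}

```text
time: 19.0
tool_pos: [464.7, -68.4, 42.9]
tcp_rot: [-3.141, -0.0, 1.379]
contact_force: [1.3, -0.1, -1.1]
grip_width: 28.0
finger_force: 30.0
```

```bash
python3 -c "
from h import *
from plant import bot
o=st(bot)"
```

```text
t 19.0 tcp [464.7 -68.4  42.9] yaw [-1.7999e+02 -1.0000e-02  7.9020e+01] F [ 1.33 -0.07 -1.12] w 28.0 30.0 q [-0.31  0.53  1.92  0.    0.69 -0.12]
```

play_rows:
  commands:
    - {"x": 0, "y": 0, "z": 0.003, "twist": 0}
    - {"x": 0, "y": 0, "z": 0.006, "twist": 0}
    - {"x": 0, "y": 0, "z": 0.008, "twist": 0}
    - {"x": 0, "y": 0, "z": 0.009, "twist": 0}
    - {"x": 0, "y": 0, "z": 0.01, "twist": 0}
    - {"x": 0, "y": 0, "z": 0.0105, "twist": 0}
    - {"x": 0, "y": 0, "z": 0.011, "twist": 0}
    - {"x": 0, "y": 0, "z": 0.011, "twist": 0}

```text
time: 19.8
tool_pos: [464.7, -68.7, 32.2]
tcp_rot: [-3.142, -0.0, 1.379]
contact_force: [-0.9, 0.1, -1.3]
grip_width: 27.6
finger_force: 30.0
```

play_rows:
  commands:
    - {"x": 0, "y": 0, "z": 0, "twist": 0}
    - {"x": 0, "y": 0, "z": 0, "twist": 0}
    - {"x": 0, "y": 0, "z": 0, "twist": 0}
    - {"x": 0, "y": 0, "z": 0, "twist": 0}
    - {"x": 0, "y": 0, "z": 0, "twist": 0}
    - {"x": 0, "y": 0, "z": 0, "twist": 0}
    - {"x": 0, "y": 0, "z": 0, "twist": 0}
    - {"x": 0, "y": 0, "z": 0, "twist": 0}
  jaw: 0

```text
time: 20.6
tool_pos: [464.7, -68.7, 32.2]
tcp_rot: [3.142, -0.0, 1.379]
contact_force: [0.3, 0.1, 0.3]
grip_width: 87.3
finger_force: 0.0
```

play_rows:
  commands:
    - {"x": 0, "y": 0, "z": 0, "twist": 0}
    - {"x": 0, "y": 0, "z": -0.005, "twist": 0}
    - {"x": 0, "y": 0, "z": -0.015, "twist": 0}
    - {"x": 0, "y": 0, "z": -0.035, "twist": 0}
    - {"x": 0, "y": 0, "z": -0.065, "twist": 0}
    - {"x": 0, "y": 0, "z": -0.1, "twist": 0}
    - {"x": 0, "y": 0, "z": -0.13, "twist": 0}
    - {"x": 0, "y": 0, "z": -0.15, "twist": 0}

```text
time: 21.4
tool_pos: [465.2, -68.9, 185.4]
tcp_rot: [3.138, 0.0, 1.379]
contact_force: [0.5, 0.5, -0.6]
grip_width: 91.8
finger_force: 0.0
```

play_rows:
  commands:
    - {"x": 0, "y": 0, "z": 0, "twist": 0}
    - {"x": 0, "y": 0, "z": 0, "twist": 0}
    - {"x": 0, "y": 0, "z": 0, "twist": 0}
    - {"x": 0, "y": 0, "z": 0, "twist": 0}
    - {"x": 0, "y": 0, "z": 0, "twist": 0}
    - {"x": 0, "y": 0, "z": 0, "twist": 0}
    - {"x": 0, "y": 0, "z": 0, "twist": 0}
    - {"x": 0, "y": 0, "z": 0, "twist": 0}

```text
time: 22.2
tool_pos: [464.6, -68.7, 182.1]
tcp_rot: [-3.141, -0.0, 1.379]
contact_force: [0.8, 0.4, -0.2]
grip_width: 91.8
finger_force: 0.0
```

```bash
python3 -c "
from h import *
from plant import bot
o=st(bot)
c=bot.capture('wrist'); im=c['pixels']
cv2.imwrite('pics/w8.png',im[:,:,::-1])
g=frame(465.2,-69,np.radians(79),[[140,28,16],[140,-28,16],[40,14,28],[40,-14,28],[-60,14,28],[-60,-14,28],[70,0,17],[20,0,28],[100,45,4],[20,30,4]])
for n,u in zip(['tipL','tipR','fL','fR','bL','bR','blade','handle','sheet','sheet'],proj(c,g).round().astype(int)): print(n,u,im[u[1],u[0]])
r=im.astype(int); 
for v in (60,200): print(v,[tuple(int(z) for z in r[v,u]) for u in range(280,360,6)])
"
```

```text
t 22.2 tcp [464.6 -68.7 182.1] yaw [-1.7998e+02 -1.0000e-02  7.9000e+01] F [ 0.81  0.4  -0.21] w 91.8 0.0 q [-0.31  0.32  1.77  0.    1.05 -0.12]
tipL [287  47] [167 125  92]
tipR [346  47] [245 203 152]
fL [302 153] [230 201 177]
fR [331 153] [236 223 207]
bL [304 246] [255 221 156]
bR [330 246] [248 204 141]
blade [317 122] [153 149 148]
handle [317 173] [118  70  49]
sheet [273  92] [169 126  89]
sheet [289 169] [227 158 108]
60 [(174, 127, 90), (128, 95, 69), (183, 177, 175), (180, 175, 172), (184, 178, 174), (182, 177, 174), (185, 181, 176), (185, 181, 177), (183, 177, 174), (180, 174, 173), (182, 177, 174), (174, 155, 144), (163, 120, 84), (173, 127, 89)]
200 [(253, 220, 155), (252, 218, 152), (250, 213, 150), (233, 171, 115), (142, 90, 61), (139, 81, 55), (139, 83, 56), (131, 74, 53), (113, 66, 46), (178, 132, 93), (176, 129, 93), (241, 186, 128), (248, 203, 141), (251, 213, 148)]
```

The knife lies flat where it was at the start, with blade and handle at the expected pixels, and the gripper is clear. I'm handing the job in.

```bash
python3 -c "
from plant import bot
print(bot.close_job())"
```

```text
the job is handed in; nothing more can be done
None
```

The job is handed in at about 22 s: the last top view put the plaque about 2 mm from the middle of the empty stand, and the knife lies flat on the cardboard. No verdict came back, and I viewed 11 pictures against the limit of 10.

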